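# Tap a jammed bead flask until it empties into its tray

### The job

The brass beads have jammed in the neck of the tilted clear flask on the jeweller's bench. Tap the side of the flask, briskly but lightly, as often as it takes, until all four beads have run out into the wooden tray below its mouth. Do not touch the beads, do not shift the tray, and leave the things around it where they are.

Things in the scene. Friction and masses are not known exactly. Their poses are not given: they have to be found in the camera images.
- stand: fixed dark wooden stand; origin on the table under the flask's pivot, x level towards the flask's mouth, y left, z up. Base plate 145 x 100 mm, 12 mm thick (x -90 to 55 mm), two posts on the centre line and a sloping spine only 30 mm wide under the flask: beside the flask, beyond 15 mm from its centre line, nothing stands above the base plate.
- flask: clear flat-sided flask, mouth 35 degrees below level; origin at its pivot, on its underside, 115 mm up. x along it to the mouth, y left, z out of its upper face. 29 mm thick (z 0 to 29); body 68 mm wide, x -24 to 94 mm, then neck 35 mm wide to x = 120 (3 mm lip). Inside 60, neck 27 wide, 21 deep. Swings about its z by up to 0.25 rad either way on a 3 N m/rad spring, rings back at about 8 Hz. A blow over 50 N is too rough.
- flask_left (a point): tapping spot: left (+y) outer flank of the flask's body at half thickness, 78 mm along it from the pivot, 34 mm off the centre line; at rest 82 mm above the table, 72 mm along the stand's x. 10 mm sideways here takes about 5 N. Slow push and slow return mostly leave the beads jammed; a brisk tap (0.15 m/s or more, 8 to 15 mm travel, quickly withdrawn) or a snap-back loosens some.
- flask_right (a point): the same on the right (-y) flank; either side will do. One to five taps are usual, as the remaining beads may jam again; beads need about half a second to run out after a tap.
- flask_mouth (a point): centre of the flask's mouth, at rest 58 mm above the table and 106 mm along the stand's x axis from its origin, over the tray.
- bead1: polished brass bead, a plain ball 18 mm in diameter, 24 g; origin at its centre. It starts inside the flask, one of the two that bridge the neck.
- bead2: polished brass bead, a plain ball 18 mm in diameter, 24 g; origin at its centre. It starts inside the flask, one of the two that bridge the neck.
- bead3: polished brass bead, a plain ball 18 mm in diameter, 24 g; origin at its centre. It starts inside the flask, behind the bridge.
- bead4: polished brass bead, a plain ball 18 mm in diameter, 24 g; origin at its centre. It starts inside the flask, behind the bridge.
- tray: open wooden tray 140 x 130 mm, 36 mm high, walls and floor 6 mm, 450 g, loose on the table under the mouth; origin at the centre of its underside, x along its 140 mm side, z up.
- cone: bystander: pale wooden ring cone, 40 mm across, 57 mm high, standing loose beside the stand; origin under its centre. Leave it.
- burrs: bystander: pale wooden block 45 x 45 x 40 mm with three short bits in it, 70 mm high in all, loose beside the stand; origin under its centre. Leave it.
Not all that is in view belongs to the job. Of the things that look like the stand, the middle-sized one is meant. There is more than one size of the tray; the job needs the largest.

How it is judged (in metres and radians):
On the way, in this order (a step that is already met when the one before it is completed fails the run):
1. the flask is knocked aside: its mouth swings at least 6 mm (distance of flask_mouth from where it was at the start of the episode above 0.006 m).
2. all four beads lie in the tray (x of bead1 in the frame of tray between -0.066 and 0.066 m and y of bead1 in the frame of tray between -0.061 and 0.061 m and z of bead1 in the frame of tray between 0.008 and 0.03 m and x of bead2 in the frame of tray between -0.066 and 0.066 m and y of bead2 in the frame of tray between -0.061 and 0.061 m and z of bead2 in the frame of tray between 0.008 and 0.03 m and x of bead3 in the frame of tray between -0.066 and 0.066 m and y of bead3 in the frame of tray between -0.061 and 0.061 m and z of bead3 in the frame of tray between 0.008 and 0.03 m and x of bead4 in the frame of tray between -0.066 and 0.066 m and y of bead4 in the frame of tray between -0.061 and 0.061 m and z of bead4 in the frame of tray between 0.008 and 0.03 m), for 0.2 s.
At the end, for the whole second after the job is handed in: All four beads lie on the floor of the tray, inside its walls, at rest (under 30 mm/s); the tray is within 25 mm of where it stood; the flask has come back to rest within 6 mm at its mouth (all of step 2 and linear speed of each of bead1, bead2, bead3, bead4 below 0.03 m/s and distance of tray from where it was at the start of the episode below 0.025 m and distance of flask_mouth from where it was at the start of the episode below 0.006 m); the robot touches nothing.
It fails at once if the fingers touch a bead (over 0.5 N) (contact force between the fingers and bead1 above 0.5 N or contact force between the fingers and bead2 above 0.5 N or contact force between the fingers and bead3 above 0.5 N or contact force between the fingers and bead4 above 0.5 N).
It fails at once if the flask is struck or pressed with more than 50 N (contact force between any of the fingers, the arm and flask above 50 N).
It fails at once if the tray is shifted by more than 25 mm (distance of tray from where it was at the start of the episode above 0.025 m).
It fails at once if a bystander is shifted by more than 25 mm (distance of any of cone, burrs from where it was at the start of the episode above 0.025 m).
It also fails if it takes over 40 s, if anything falls off the work surface, if the arm or the gripper's body presses on something with over 40 N, if the wrist force passes 120 N, or if a joint passes its speed limit or range.

### The arm

A 6-joint arm with a two-finger parallel gripper is mounted at the origin on the work surface. World frame = base frame: x ahead of the robot, y to its left, z up, the work surface at z = 0. Lengths are in mm, angles in rad, forces in N, time in s.
With the tool pointing down it reaches from about 325 to 925 mm from the base axis. Payload 3.1 kg.
Tool frame: the origin (TCP) lies on the centre line of the jaws, within the pads' length; the fingertips stand 22 mm ahead of it and the grasp point (between the pads) lies 3 mm ahead of it (arm.tip_reach is the distance from the TCP to the fingertips, in mm); z points along the fingers, y is the direction in which the jaws open and shut (so a half turn about z gives the same grasp; the last joint's range is limited). The gripper opens to 85 mm and grips with 20 to 120 N. Pads are 22 mm wide; open, the fingers measure 114 mm over their backs; the gripper's body (76 mm by 85 mm) begins 54 mm behind the grasp point. The pads swing forward as they close: fully open they stand 13 mm farther back than shut.
Start: joints at [-1.441, 0.217, 1.613, -0, 1.311, -0.112], TCP at [149.677, -606.825, 253.3] pointing down, gripper open.
Joint ranges: [-2.75, 2.75], [-0.78, 2.1], [0.31, 2.55], [-1.13, 4.27], [0.13, 2.63], [-2.58, 2.58]. Speed limits (rad/s): [2.79, 2.79, 3.14, 3.14, 3.14, 3.14].

### API

Orientations are given as a 3x3 rotation matrix whose columns are the frame's x, y, z axes.
In Python, from workcell import arm, fingers, solver, readout, eyes, finish_job, finder gives the robot as it stands. Calls block until the motion is done:
- arm.move_pose(position, orientation): joint-space move of the TCP to a pose.
- arm.movel(position, orientation=None, speed=150, max_force=None): straight line of the TCP; orientation=None keeps the orientation; speed is the mean speed in mm/s. With max_force (N) it stops when the force on the tool has changed by that much, and returns True; else False.
- arm.move_j(angles): joint-space move.
- fingers.move_gripper(opening, grasp_force=None): opening from 0.0 (shut) to 1.0 (fully open); grasp_force is the grip in N (None keeps the last); returns when the fingers have stopped.
- arm.hold(seconds).
- solver.solve_ik(position, orientation): joint angles nearest the present ones, or None.
- readout.observe(): the state.
- eyes.snapshot(name): name is "scene" or "top"; returns a dict with "pixels" (480x640x3 uint8, red, green, blue), "mtx" (3x3 intrinsics, pixels), "R" (3x3) and "t" (3): a world point X has camera coordinates R X + t. Camera axes: x right, y down, z forward; pixel columns grow to the right and rows downward; lengths in mm; the calibration is good to about 2 mm. A picture is of the moment at which its call begins. There is no depth.
A pose or a line that the arm cannot do raises arm.Unreachable and nothing moves.
- finish_job(): hands the job in, once; it reports no verdict.
Trained networks look in the newest picture that a camera, given by its name, has taken for a name from the list of things; names that differ only in an ending like _2 or _b are one class to them, and where a whole thing is asked for, a point or a joint stands for the part that bears it (a point fixed in the world has none). Each returns a list of dicts, best first, with "conf" (0 to 1); they miss things now and then, are a little off and sometimes report something else, mostly with a low value. They report only what shows in the picture. A call takes as long as a camera call. They do not tell look-alikes from the thing itself.
- finder.regions_of(camera, query): "pixels" (480x640 bool, what is visible of it) and "box" ([centre column, centre row, width, height] in pixels, round what is visible of it).
The state is a dict: "t": time; "q": joint angles; "qd": joint speeds; "joint_efforts": joint torques, N m; "ee_pos": TCP position; "ee_rot": TCP orientation; "contact_force": force on the tool from outside, world axes, zero at the start; "torque": the same for the moment, N m; "opening": opening from 0.0 (shut) to 1.0 (fully open).
Only numpy, scipy, OpenCV 4.12 (cv2) and the standard library are available. Lean on these libraries where they do the work, as an engineer would, in place of code of your own. Each camera call takes 0.05 s, during which the arm holds its last target.

## Working session

There is one attempt and no reset: what is moved stays moved. The work goes in short steps, each a Python script; the robot and the scene stay as the last script left them, time stands still between calls to the robot, and variables do not carry over. Pictures are saved under pics/ and viewed, and the job is handed in when it is done.

```bash
ls; mkdir -p pics; python3 - <<'E'
from workcell import arm, fingers, solver, readout, eyes, finder
import cv2,numpy as np
for n in("scene","top"):
    s=eyes.snapshot(n); cv2.imwrite(f"pics/{n}0.png",cv2.cvtColor(s["pixels"],cv2.COLOR_RGB2BGR))
    print(n,np.round(s["mtx"],1).tolist(),np.round(s["R"],4).tolist(),np.round(s["t"],1).tolist())
    for q in("stand","flask","tray","cone","burrs"):
        for r in finder.regions_of(n,q): print(q,round(r["conf"],2),np.round(r["box"]),r["pixels"].sum())
print(readout.observe()["t"])
E
```

```text
pics
scene [[474.3, 0.0, 317.9], [0.0, 474.3, 235.8], [0.0, 0.0, 1.0]] [[-0.8315, 0.5554, -0.0084], [0.4699, 0.6953, -0.5439], [-0.2963, -0.4562, -0.8391]] [459.8, -176.5, 1195.5]
stand 0.98 [291. 105. 100. 100.] 5465
stand 0.7 [230. 244.  88.  77.] 3538
stand 0.56 [282. 199.  93.  75.] 3923
flask 0.67 [275. 100.  76.  81.] 3114
flask 0.58 [269. 195.  63.  66.] 2139
flask 0.56 [346. 238.  49.  47.] 1242
tray 0.86 [179. 186.  53.  45.] 1456
tray 0.8 [242. 324.  54.  53.] 2299
tray 0.77 [230. 245.  87.  78.] 3583
cone 0.54 [290. 270.  19.  27.] 283
burrs 0.91 [238. 179.  27.  31.] 506
top [[504.3, 0.0, 321.5], [0.0, 504.3, 242.2], [0.0, 0.0, 1.0]] [[0.0249, -0.9997, -0.0052], [-0.9981, -0.0246, -0.0566], [0.0565, 0.0066, -0.9984]] [-24.6, 539.4, 1271.8]
stand 0.86 [386. 242.  39.  85.] 3070
stand 0.8 [486. 313.  82. 114.] 5999
flask 0.94 [318. 267.  29.  40.] 846
flask 0.81 [392. 229.  34.  55.] 1520
flask 0.76 [492. 297.  61.  81.] 3321
tray 0.83 [386. 192.  56.  60.] 2469
tray 0.79 [472. 183.  42.  46.] 1476
tray 0.64 [313. 163.  53.  48.] 1405
cone 0.61 [334. 218.  18.  14.] 201
burrs 0.88 [438. 229.  26.  22.] 391
0.6
```

View pics/scene0.png

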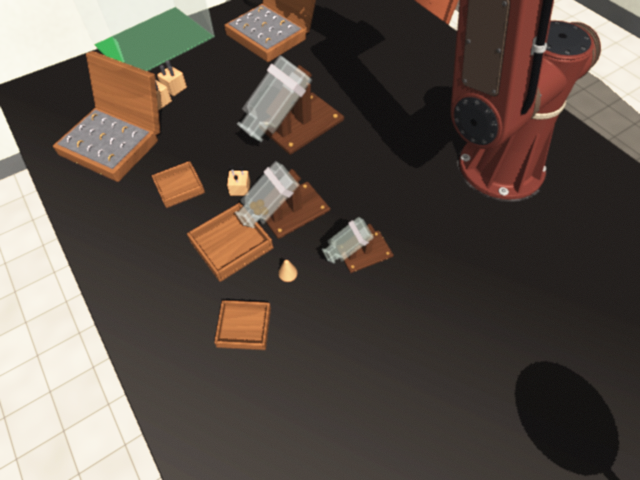

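View pics/top0.png

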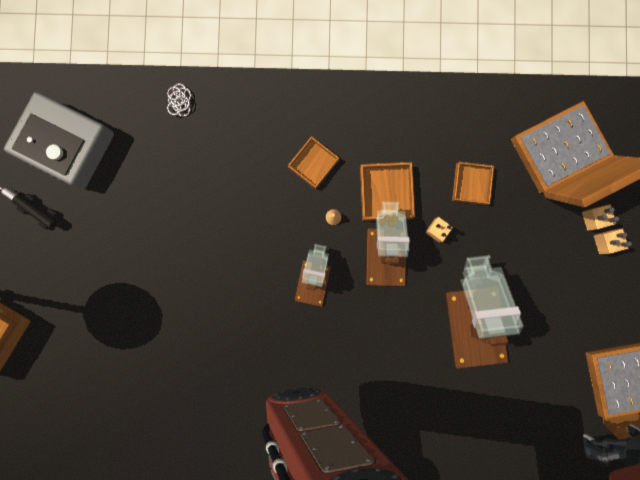

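```bash
python3 - <<'E'
import cv2
a=cv2.imread("pics/top0.png")[130:330,290:540]; cv2.imwrite("pics/top0c.png",cv2.resize(a,None,fx=3,fy=3,interpolation=cv2.INTER_CUBIC))
a=cv2.imread("pics/scene0.png")[130:310,150:400]; cv2.imwrite("pics/scene0c.png",cv2.resize(a,None,fx=3,fy=3,interpolation=cv2.INTER_CUBIC))
E
```

```text
(no output)
```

View pics/top0c.png

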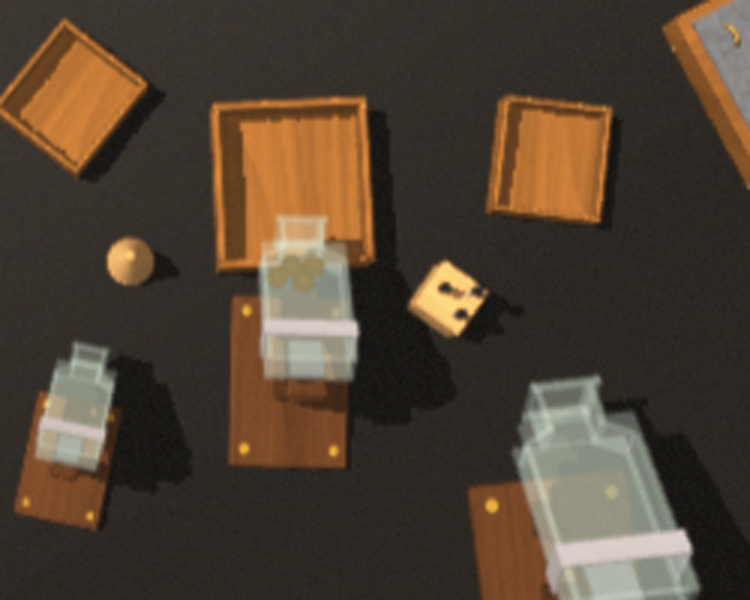

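View pics/scene0c.png

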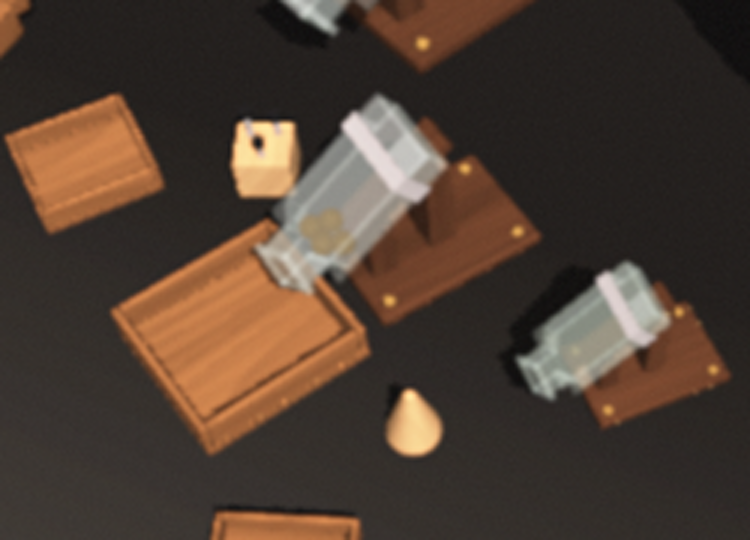

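The pictures show three flask-and-stand sets. In the top view these are small at (312,283), middle at (386,257) and large at (480,330). There are three trays, at (313,163), (386,192, the largest) and (472,183). I choose the middle stand and the large tray: the crop shows four brass beads in that flask's neck, and its mouth is over that tray. The cone is at (333,217) on the flask's left and the burrs at (439,229) on its right. Next I measure the stand pose.

```bash
cat > h.py <<'E'
import numpy as np,cv2
from workcell import arm, fingers, solver, readout, eyes, finder, finish_job
def bp(s,uv,z):
    R=np.array(s["R"]);t=np.array(s["t"]);K=np.array(s["mtx"])
    d=R.T@np.linalg.solve(K,[uv[0],uv[1],1]); c=-R.T@t
    return c+d*(z-c[2])/d[2]
def pj(s,X):
    p=np.array(s["mtx"])@(np.array(s["R"])@np.asarray(X,float)+s["t"]); return p[:2]/p[2]
E
python3 - <<'E'
from h import *
s=eyes.snapshot("top"); sc=eyes.snapshot("scene")
c=lambda u,v:(290+u/3,130+v/3)
RL,RR,FL=[bp(s,c(*p),12) for p in((229,465),(346,467),(233,296))]
print(RL,RR,FL,np.linalg.norm(RL-RR),np.linalg.norm(RL-FL))
ex=(FL-RL)/np.linalg.norm(FL-RL); ey0=(RL-RR)/np.linalg.norm(RL-RR)
a=np.arctan2(ex[1],ex[0]); b=np.arctan2(-ey0[0],ey0[1]); print("yaw",a,b)
# tune pose: reproject in both
yaw=(a*145+b*100)/245
ex=np.array([np.cos(yaw),np.sin(yaw),0]);ey=np.array([-ex[1],ex[0],0])
cen=(RL+RR)/2; o=cen+90*ex; o[2]=0
o2=FL-55*ex-50*ey; print("origin",o,o2,"yaw",yaw)
np.savez("stand.npz",o=o,yaw=yaw)
S=lambda x,y,z:o+x*ex+y*ey+np.array([0,0,z])
c35,s35=np.cos(np.radians(35)),np.sin(np.radians(35))
F=lambda x,y,z:S(x*c35+z*s35,y,115-x*s35+z*c35)
print("left spot",F(78,34,14.5),"mouth",F(120,0,14.5))
for n,q in(("top",s),("scene",sc)):
    im=cv2.cvtColor(q["pixels"],cv2.COLOR_RGB2BGR)
    im=cv2.resize(im,None,fx=3,fy=3,interpolation=cv2.INTER_CUBIC)
    L=lambda P,Q,col:cv2.line(im,*[tuple(int(round(3*v+1)) for v in pj(q,p)) for p in(P,Q)],col,1)
    B=[S(x,y,12) for x,y in((-90,-50),(-90,50),(55,50),(55,-50))]
    for i in range(4): L(B[i],B[(i+1)%4],(0,255,0))
    for z in(0,29):
        B=[F(x,y,z) for x,y in((-24,-34),(-24,34),(94,34),(94,-34))]
        for i in range(4): L(B[i],B[(i+1)%4],(0,0,255))
        B=[F(x,y,z) for x,y in((94,-17.5),(94,17.5),(120,17.5),(120,-17.5))]
        for i in range(4): L(B[i],B[(i+1)%4],(255,0,255))
    m=(np.array(pj(q,F(50,0,0)))*3).astype(int)
    cv2.imwrite(f"pics/ov_{n}.png",im[m[1]-250:m[1]+250,m[0]-300:m[0]+300])
for q in("cone","burrs"):
    for r in finder.regions_of("top",q)[:2]: print(q,r["conf"],bp(s,r["box"][:2],30))
E
```

```text
[ 433.80697191 -128.01099217   12.        ] [ 434.60467779 -227.17440048   12.        ] [ 577.67864368 -128.55972938   12.        ] 99.16661676626865 143.87271822693148
yaw -0.003814055556852739 0.00804418367979098
origin [ 524.20577748 -177.50035255    0.        ] [ 522.72997473 -178.61613537   12.        ] yaw 0.0010260420907569423
left spot [ 596.38157182 -143.42627923   82.13874261] mouth [ 630.820825   -177.39096099   58.04853228]
cone 0.47 [604.30956854 -37.2970831   30.        ]
burrs 0.97 [ 580.14985925 -304.63993094   30.        ]
```

View pics/ov_top.png

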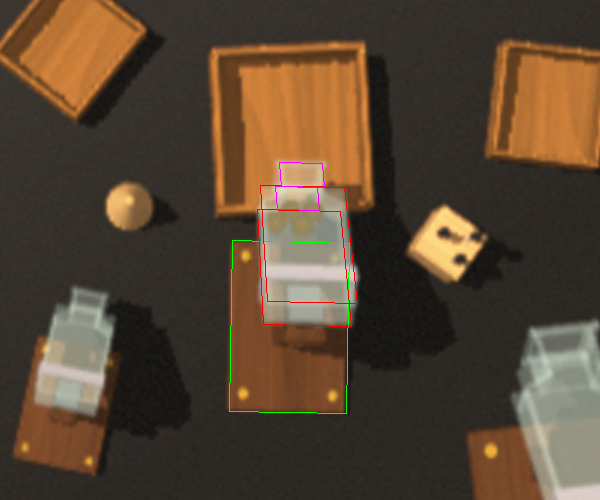

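View pics/ov_scene.png

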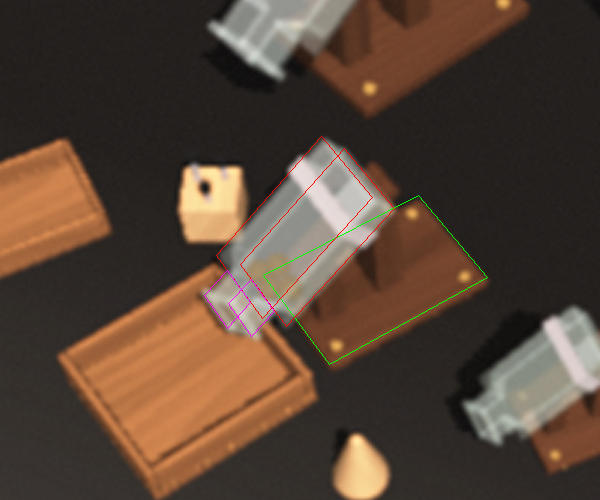

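```bash
cat >> h.py <<'E'
a=np.radians(15)
z=np.array([0,-np.sin(a),-np.cos(a)])
def rot(k):
    y=[np.array([0,np.cos(a),-np.sin(a)]),-np.array([0,np.cos(a),-np.sin(a)]),np.array([1.,0,0]),np.array([-1.,0,0])][k]
    return np.column_stack([np.cross(y,z),y,z])
def tcp(tip): return np.asarray(tip,float)-22*z
E
python3 - <<'E'
from h import *
print(arm.tip_reach)
q0=np.array(readout.observe()["q"])
for k in range(4):
    for tip in([594,-95,230],[594,-95,70],[594,-150,70]):
        q=solver.solve_ik(tcp(tip),rot(k)); print(k,tip,None if q is None else np.round(q,2))
E
```

```text
22.0
0 [594, -95, 230] [-0.15  0.16  1.7  -0.27  1.25 -1.63]
0 [594, -95, 70] [-0.15  0.35  1.8  -0.31  0.98 -1.54]
0 [594, -150, 70] [-0.24  0.36  1.79 -0.31  0.95 -1.63]
1 [594, -95, 230] [-0.15  0.16  1.7  -0.27  1.25  1.51]
1 [594, -95, 70] [-0.15  0.35  1.8  -0.31  0.98  1.6 ]
1 [594, -150, 70] [-0.24  0.36  1.79 -0.31  0.95  1.51]
2 [594, -95, 230] [-0.15  0.16  1.7  -0.27  1.25 -0.06]
2 [594, -95, 70] [-0.15  0.35  1.8  -0.31  0.98  0.03]
2 [594, -150, 70] [-0.24  0.36  1.79 -0.31  0.95 -0.06]
3 [594, -95, 230] None
3 [594, -95, 70] None
3 [594, -150, 70] None
```

```bash
python3 - <<'E'
from h import *
t0=readout.observe()["t"]
fingers.move_gripper(0.0)
p=readout.observe()["ee_pos"]; arm.movel([p[0],p[1],330],speed=300)
arm.move_pose(tcp([591,-95,260]),rot(2))
arm.movel(tcp([591,-98,71]),speed=200)
f0=np.array(readout.observe()["contact_force"])
h=arm.movel(tcp([591,-145,71]),speed=25,max_force=1.5)
o=readout.observe(); tip=np.array(o["ee_pos"])+22*np.array(o["ee_rot"])[:,2]
print(h,tip,np.array(o["contact_force"])-f0,o["opening"],t0,o["t"])
s=eyes.snapshot("scene"); cv2.imwrite("pics/c1.png",cv2.resize(cv2.cvtColor(s["pixels"],cv2.COLOR_RGB2BGR)[120:300,160:400],None,fx=3,fy=3))
E
```

```text
True [ 590.69688834 -136.06033332   70.31772525] [ 0.12358573  0.93225487 -0.33944216] 0.0016165362274548588 0.8 6.8667
```

View pics/c1.png

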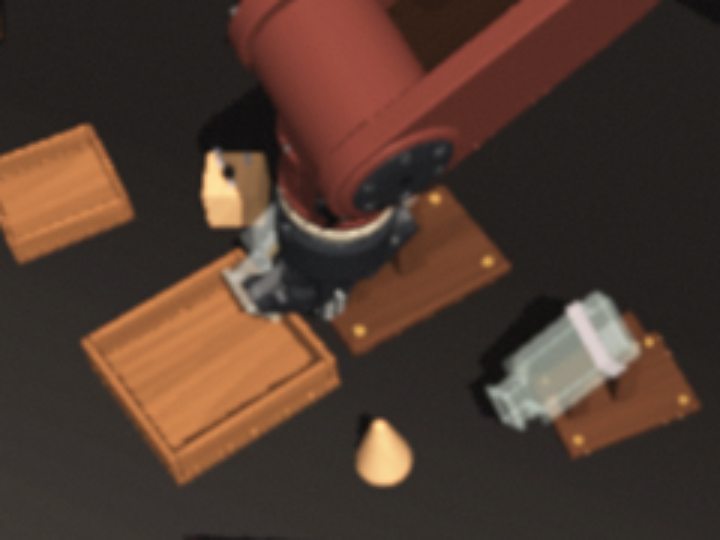

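The gripper is beside the flask's left flank, between cone and stand, and touched it at about the expected place (tip y about -134). Now one brisk tap.

```bash
cat > tap.py <<'E'
from h import *
import sys
name,end,sp=sys.argv[1],float(sys.argv[2]),float(sys.argv[3])
arm.movel(tcp([591,-120,71]),speed=100); arm.hold(0.3)
f0=np.array(readout.observe()["contact_force"]); t=readout.observe()["t"]
arm.movel(tcp([591,end,71]),speed=sp)
o=readout.observe(); tip=np.array(o["ee_pos"])+22*np.array(o["ee_rot"])[:,2]
arm.movel(tcp([591,-115,71]),speed=sp)
o2=readout.observe()
print(tip,np.array(o["contact_force"])-f0,"dt",o["t"]-t,o2["t"]-o["t"])
arm.movel(tcp([591,-95,71]),speed=200)
arm.hold(0.6)
for n,b in(("top",(130,290,300,480)),("scene",(130,310,160,400))):
    s=eyes.snapshot(n); im=cv2.cvtColor(s["pixels"],cv2.COLOR_RGB2BGR)[b[0]:b[1],b[2]:b[3]]
    cv2.imwrite(f"pics/{name}_{n}.png",cv2.resize(im,None,fx=3,fy=3,interpolation=cv2.INTER_CUBIC))
print(readout.observe()["t"])
E
python3 tap.py t1 -144 170
```

```text
[ 590.65619211 -143.09942696   70.69469005] [-0.85067641  5.41903946  1.63954054] dt 0.2916999999999996 0.3166000000000002
9.0833
```

View pics/t1_top.png

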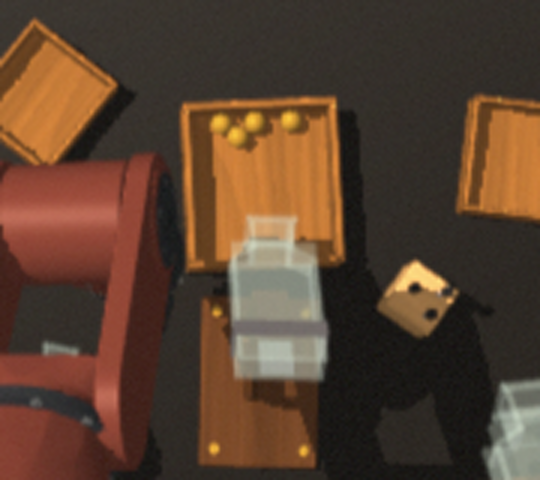

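View pics/t1_scene.png

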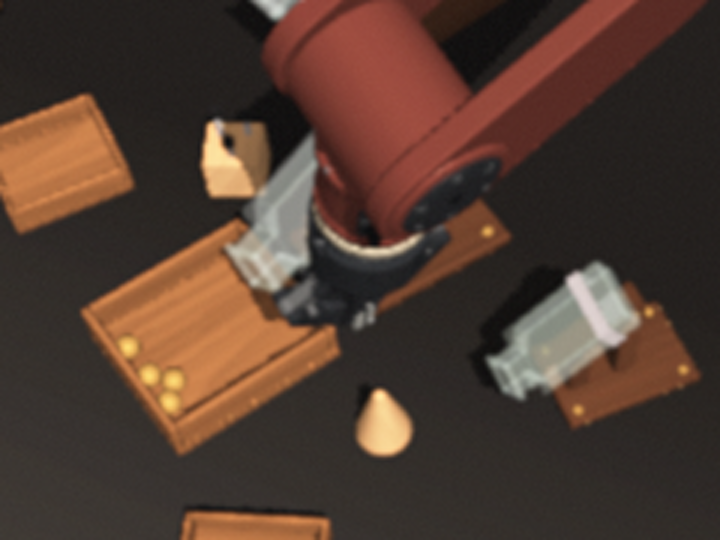

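One tap did it: all four beads lie in the tray (top crop about (220,123), (238,135), (255,121), (290,119)), and the flask is empty. I'll withdraw upward, check that everything is at rest, and hand in.

```bash
python3 - <<'E'
from h import *
arm.movel(tcp([591,-95,260]),speed=250); arm.hold(1.5)
S=[]
for i in range(2):
    s=eyes.snapshot("top"); S.append(s["pixels"].astype(int)); arm.hold(0.3)
print("max tray diff",np.abs(S[0]-S[1])[155:225,355:420].max())
for q in("bead1","tray","burrs","flask","cone"):
    for r in finder.regions_of("top",q): print(q,round(r["conf"],2),np.round(r["box"],1))
cv2.imwrite("pics/end.png",cv2.resize(cv2.cvtColor(s["pixels"],cv2.COLOR_RGB2BGR)[130:310,300:480],None,fx=3,fy=3))
o=readout.observe();print(o["t"],o["contact_force"])
E
```

```text
max tray diff 17
tray 0.93 [317.  149.7  44.6  23.8]
tray 0.83 [473.1 183.4  40.2  42.3]
tray 0.72 [390.8 192.6  50.6  54.6]
burrs 0.82 [437.9 229.4  25.6  26. ]
flask 0.97 [391.8 227.2  36.8  54.7]
flask 0.72 [491.8 297.9  63.5  84.3]
flask 0.65 [318.1 257.6  23.9  21.1]
cone 0.47 [332.4 222.2  15.    6.5]
12.4417 [-0.69357646  0.58755472  0.31943079]
```

View pics/end.png

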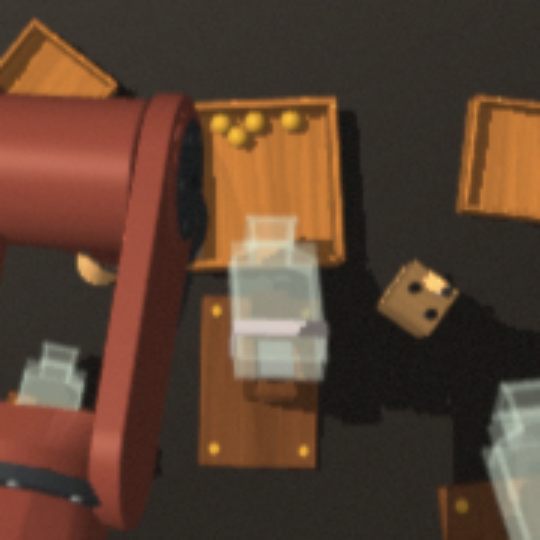

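The beads are in the same places as before, so they are at rest. The tray and the flask look as they did at the start, and the robot is clear of everything.

```bash
python3 -c "
from workcell import finish_job
finish_job()"
```

```text
the job is handed in; nothing more can be done
```

All four beads ran out into the large tray after one brisk tap on the left flank of the middle-sized flask, and I handed the job in at about 12.4 s.

- **Tap:** I closed the gripper and found the flank with a light slow touch (about 1.5 N). The tap averaged 170 mm/s and pushed the flask about 9–10 mm. The force read 5.4 N at the end of the stroke. I did not sample the peak force during the stroke.
- **Last checks:** In the top view the four beads lay still in the tray between pictures. The tray, flask and burrs sat where they were at the start. The cone was standing in place but partly hidden by the arm in the last picture. The robot was raised clear of everything.
- **Disagreements:** The finder returned no beads in the last picture, although they are plain to see there. The finder's boxes for the large tray and the cone were a few pixels off, because the arm covered part of them.

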